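# Load a rating-plate blank under the sprung clips of a marking fixture

## Task

Load the blank aluminium rating plate into the marking fixture on the bench: take it off the wooden block, lay it flat on the bed and slide it lengthwise between the guides, under the two sprung clips, until both clips have ridden up over its end and snapped down into its two leading slots, then let go. Feel your way in gently, never forcing it on the fixture or its end stop, and leave the oilstone, glue stick and tape roll where they are.

Things in the scene. Friction and masses are not known exactly. Their poses are not given: they have to be found in the camera images.
- blank: blank rating plate, bare aluminium, blue border line on top; 150 mm (its x) by 60 mm (its y) by 6 mm thick, 0.14 kg, stiff. Origin: centre of its underside, z up. It lies lengthwise on a brown wooden block 50 wide, 110 long and 18 mm high, overhanging it 5 mm at the sides and about 20 mm at the ends, so it can be gripped across its 60 mm width near an end. Both ends are alike; either may go first
- slot (a point): one of the plate's four through slots, 15 mm along its x by 12 mm along y, centred 53.5 mm (x) and 19 mm (y) from its middle, one at each corner: 14 mm of metal is left between slot and plate end. Point: the slot's centre, at the top face
- fixture: marking fixture, fast on the bench: grey base 110 mm wide with a dark steel bed 24 mm above the bench. Origin: on the bench under the bed's midline (y = 0); its x is the way the plate slides in. The base runs from x = -56 (open mouth) to 114 mm. When the plate is home its centre is at x = -45 to -21 mm and 40 to 64 mm of its rear end stick out over the mouth, for the gripper
- mouth (a point): middle of the mouth edge of the bed, at bed height (fixture x = -56 mm). Beside the bed stand guides, 5 mm high, from here to 66 mm farther in: 62.6 mm apart inside, flared to about 68 mm over the first 22 mm. Sliding the plate in under the clips takes about 5 to 12 N; more than 25 N between plate and fixture is too rough
- stop_range (a point): bed height, fixture x = 43 mm. The aluminium carriage with brass screw that carries end stop and clips is set anywhere along the bed, unreported: see or feel it. The stop's rigid face is within 11 mm of this point in x. The plate's leading end meets the clips' upturned toes about 26 mm before the stop (toe tips: 37 mm); about 2 mm before it the noses snap into the leading slots
- clip_left (a joint): left (+y) sprung clip, a 7 mm wide steel strip 19 mm left of the midline, hinged behind the stop, rounded nose and upturned toe towards the mouth. Angle in rad: 0 fully down (nose 2.5 mm above the bed, toe tip about 12 mm), about 0.07 with the nose riding on the plate, 0 again when snapped into a slot. Spring force at the nose 1.2 to 1.9 N
- clip_right (a joint): right (-y) sprung clip, 19 mm to the right of the middle, otherwise like the left one
- oilstone: oilstone in a wooden cradle, 170 x 58 x 34 mm, to be left alone; origin: centre of its underside
- glue_stick: white glue stick with a red cap, lying, 111 mm long, 28 mm thick, to be left alone; origin: centre of its underside
- tape_roll: roll of brown tape lying flat, 96 mm across, 24 mm high, to be left alone; origin: centre of its underside

How it is judged:
By the outcome, as a careful person would: the job done as asked, in the order asked, and still so for the second after the job is handed in, with the robot touching nothing.
It also fails if it takes over 64 s, if anything falls off the work surface, if the arm or the gripper's body presses on something with over 40 N, if the wrist force passes 120 N, or if a joint passes its speed limit or range.

## Robot

A 7-joint arm with a two-finger parallel gripper is mounted at the origin on a cart in front of the work surface, level with it; the furniture and walls round the work are solid. World frame = base frame: x ahead of the robot, y to its left, z up, the work surface at z = 0. Lengths are in m, angles in rad, forces in N, time in s.
With the tool pointing down it reaches from about 0.35 to 0.9 m from the base axis. Payload 8.1 kg.
Tool frame: the origin (TCP) lies on the front face of the gripper's body, between the roots of the fingers; the fingertips stand 66 mm ahead of it and the grasp point (between the pads) lies 47 mm ahead of it (arm.finger_overhang is the distance from the TCP to the fingertips, in m); z points along the fingers, y is the line along which they close (so a half turn about z gives the same grasp; the last joint's range is limited). The gripper opens to 92 mm and grips with 3 to 60 N. Pads are 19 mm wide; open, the fingers measure 130 mm over their backs; the gripper's body (75 mm by 190 mm) begins 47 mm behind the grasp point.
Start: joints at [-1.425, 0.434, 0.025, 1.573, -0.012, 1.134, -0.075], TCP at [0.154, 0.606, 0.292] pointing down, gripper open.
Joint ranges: [-2.62, 2.62], [-0.44, 2.09], [-1.27, 1.32], [0.08, 2.57], [-1.32, 4.46], [0.12, 2], [-2.74, 2.74]. Speed limits (rad/s): [2.22, 2.22, 3.01, 3.01, 3.14, 3.14, 3.14].

## Interface

Orientations are given as a rotation vector (axis times angle).
In Python, from cell import readout, cams, workorder, spotter, arm gives the robot as it stands.
- The arm moves only by the shell command python3 -m creep 'ROWS' [FORCE]. ROWS is a JSON object whose key "deltas" holds a list of rows, 1 to 10 of them, each of 5 numbers: dx, dy, dz in shares of the most that a row can go, 1 being 50 mm, then a turn about the tool's z in normalised numbers (1 is 360 degrees), then the opening from 0.0 (shut) to 1.0 (fully open); each row shifts and turns the commanded pose from where the row before left it, along the tool's axes as they then stand; what a row does not reach is not made up. A row lasts 1/10 s, in which the tool goes at most 0.05 m and 0.15 rad, less where a joint would pass 70% of its speed; a pose out of reach is approached as far as the arm can. The fingers move at their own pace and stop on an object; FORCE is the grip in N (left out, the last holds). Time passes only in rows, so rows that do not move let the fingers close. It prints the time, the measured TCP pose, the force, the opening and the grip force at its end. Input that does not fit is refused with a message, and nothing moves.
- readout.observe(): the state, without advancing time (a new reading comes with each control period).
- cams.get_image(name): name is "scene" or "top" or "wrist"; returns a dict with "image" (384x512x3 uint8, blue, green, red), "fx", "fy", "cx", "cy" (pixels), "distortion" ([k1, k2, p1, p2, k3] as OpenCV has them; the pictures are not rectified), "cam_to_world" (4x4, takes a point from camera to world coordinates); the wrist camera has in their place "mount" (4x4, takes a point from camera to tool coordinates, whose origin is the TCP and whose axes are the flange's). Camera axes: x right, y down, z forward; pixel columns grow to the right and rows downward; lengths in m; the calibration is good to about 2 mm. A picture is of the moment at which its call begins: read the wrist's pose just before it. There is no depth.
- workorder.sign_off(): hands the job in; it is judged then, once.
Trained networks look in a picture, given as the dict that the camera call returned (one of the last four; its "shot" number tells which), for a name from the list of things; names that differ only in an ending like _2 or _b are one class to them, and where a whole thing is asked for, a point or a joint stands for the part that bears it (a point fixed in the world has none). Each returns a list of dicts, best first, with "score" (0 to 1); they miss things now and then, are a little off and sometimes report something else, mostly with a low value. They report only what shows in the picture. A call takes as long as a camera call.
- spotter.boxes_of(picture, name): "centre" ([x, y, z] in m, in the coordinates of the camera as it stood for that picture, good to about 4 mm: the middle of the surface that is visible of it).
The state is a dict: "clock": time; "joints": joint angles; "dq": joint speeds; "joint_efforts": joint torques, N m; "position": TCP position; "ee_rot": TCP orientation; "force": force on the tool from outside, world axes, zero at the start; "ft_torque": the same for the moment, N m; "width": opening from 0.0 (shut) to 1.0 (fully open); "gripper_force": force on a finger pad.
Only numpy, scipy, OpenCV 4.12 (cv2) and the standard library are available. Lean on these libraries where they do the work, as an engineer would, in place of code of your own. Each camera call takes 0.05 s, during which the arm holds its last target. There are 200 camera calls.

## Working session

There is one attempt and no reset: what is moved stays moved. The work goes in short steps, Python scripts to look and compute and a shell command to move; the robot and the scene stay as the last step left them, time stands still between calls to the robot, and variables do not carry over. Pictures are saved under pics/ and viewed, at most 10 in all, crops included, and the job is handed in when it is done.

```bash
ls; mkdir -p pics
cat > h.py <<'E'
import numpy as np, cv2
from scipy.spatial.transform import Rotation as R
from cell import readout, cams, workorder, spotter, arm
def shot(n):
    s=readout.observe(); p=cams.get_image(n)
    if 'cam_to_world' in p: T=np.array(p['cam_to_world'])
    else:
        W=np.eye(4); W[:3,:3]=R.from_rotvec(s['ee_rot']).as_matrix(); W[:3,3]=s['position']; T=W@np.array(p['mount'])
    p['T']=T; return p
def pix2w(p,uv,z):
    K=np.array([[p['fx'],0,p['cx']],[0,p['fy'],p['cy']],[0,0,1.]])
    q=cv2.undistortPoints(np.array(uv,float).reshape(-1,1,2),K,np.array(p['distortion'],float)).reshape(-1,2)
    d=np.c_[q,np.ones(len(q))]@p['T'][:3,:3].T; o=p['T'][:3,3]
    return o+d*((z-o[2])/d[:,2])[:,None]
def w2pix(p,X):
    K=np.array([[p['fx'],0,p['cx']],[0,p['fy'],p['cy']],[0,0,1.]])
    Ti=np.linalg.inv(p['T'])
    return cv2.projectPoints(np.atleast_2d(np.array(X,float)),cv2.Rodrigues(Ti[:3,:3])[0],Ti[:3,3],K,np.array(p['distortion'],float))[0].reshape(-1,2)
def find(p,n,k=3):
    return [(round(d['score'],2),np.round((p['T']@np.r_[d['centre'],1])[:3],4).tolist()) for d in spotter.boxes_of(p,n)[:k]]
E
python3 - <<'E'
from h import *
s=readout.observe(); print(s['position'],s['ee_rot'],s['width'],s['force'])
for c in ['top','scene']:
    p=shot(c); cv2.imwrite(f'pics/{c}0.png',p['image'])
    print(c,p['T'].round(3).tolist(),p['fx'])
    for n in ['blank','slot','fixture','clip_left','clip_right','oilstone','glue_stick','tape_roll']: print(n,find(p,n,4))
E
```

```text
pics
[0.15383949 0.60534784 0.29144017] [-3.89855255e-01 -3.11724683e+00  2.48456594e-03] 1.0030148879312284 [ 0.04846446  0.00737932 -0.47035524]
top [[0.024, -0.994, 0.11, 0.442], [-1.0, -0.026, -0.01, -0.215], [0.013, -0.11, -0.994, 1.136], [0.0, 0.0, 0.0, 1.0]] 373.6539086687536
blank [(0.89, [0.526, -0.3294, 0.0272])]
slot [(0.66, [0.5212, -0.3303, 0.0272])]
fixture [(0.85, [0.5049, 0.0241, 0.0243])]
clip_left [(0.59, [0.4881, 0.0372, 0.038])]
clip_right [(0.61, [0.5281, 0.0281, 0.0319])]
oilstone [(0.68, [0.6481, -0.3547, 0.0254]), (0.61, [0.5077, 0.0207, 0.0208]), (0.57, [0.6091, -0.1853, 0.0356])]
glue_stick [(0.76, [0.649, -0.355, 0.0248])]
tape_roll [(0.59, [0.5824, -0.5105, 0.0213]), (0.38, [0.5285, 0.0263, 0.0334])]
scene [[0.702, -0.345, 0.623, 0.01], [-0.712, -0.349, 0.609, -0.729], [0.007, -0.871, -0.49, 0.461], [0.0, 0.0, 0.0, 1.0]] 371.98197041067965
blank [(0.95, [0.5135, -0.3398, 0.0171])]
slot [(0.81, [0.5151, -0.3395, 0.0258])]
fixture [(0.55, [0.4932, 0.0062, 0.0251])]
clip_left []
clip_right []
oilstone [(0.68, [0.5975, -0.198, 0.0267])]
glue_stick [(0.72, [0.6409, -0.3637, 0.021])]
tape_roll [(0.7, [0.5703, -0.5005, 0.025])]
```

Run:
```python
import cv2
i=cv2.imread('pics/top0.png')
print(i.shape)
cv2.imwrite('pics/top0b.png',cv2.resize(i[60:324,110:462],None,fx=2.25,fy=2.25,interpolation=cv2.INTER_CUBIC))
```

```text
(384, 512, 3)
```

View pics/top0.png

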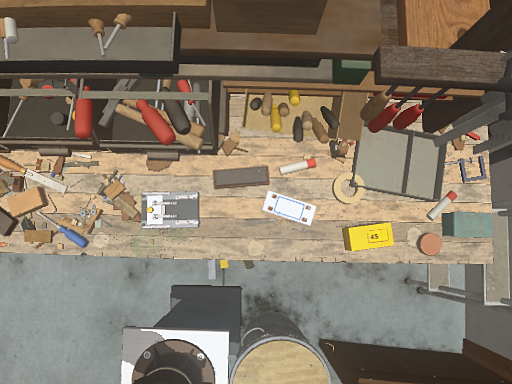

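View pics/top0b.png

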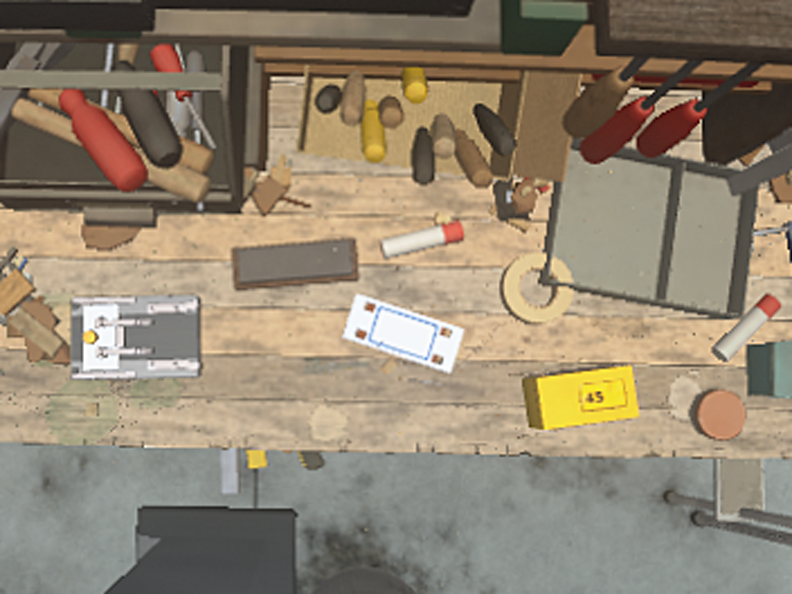

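Top view: the plate is near px (289,208), with its long axis pointing down and to the right. The fixture is near (170,210), with its mouth to the right (world −y) and the carriage on the left. The oilstone, glue stick and tape roll are further up and to the right, clear of the path.

Run:
```python
from h import *
p=shot('top')
c=lambda a:[(x/2.25+110,y/2.25+60) for x,y in a]
print('plate',pix2w(p,c([(356,294),(466,325),(450,373),(342,341)]),.024).round(4).tolist())
print('fix',pix2w(p,c([(201,297),(201,377)]),.024).round(4).tolist())
print('carriage front edge',pix2w(p,c([(117,304),(117,370)]),.034).round(4).tolist())
w=cams.get_image('wrist'); print(np.array(w['mount']).round(3).tolist(),w['fx'])
```

```text
plate [[0.5706, -0.269, 0.024], [0.5329, -0.4165, 0.024], [0.4687, -0.3956, 0.024], [0.5076, -0.2518, 0.024]]
fix [[0.5613, -0.063, 0.024], [0.4554, -0.0671, 0.024]]
carriage front edge [[0.5481, 0.0464, 0.034], [0.4614, 0.0421, 0.034]]
[[-0.001, -0.967, -0.255, 0.069], [1.0, -0.001, -0.0, 0.0], [0.0, -0.255, 0.967, -0.093], [0.0, 0.0, 0.0, 1.0]] 276.13712678605253
```

Units first: shifts go in shares of 50 mm and turns go in shares of 360 degrees. So -0.05 m is -1, -0.045 m is -0.9, 0.15 rad / 6.2832 = 0.0239.

```bash
python3 -m creep '{"deltas": [[-0.6, 0, 0, 0.0159, 1], [-0.8, -0.4, 0, 0.0239, 1], [-0.8, -0.6, 0, 0.0239, 1], [-0.8, -0.6, 0, 0.0239, 1], [-0.6, -0.8, 0, 0.0239, 1], [-0.4, -0.9, 0, 0.0239, 1], [0, -1, 0, 0.0239, 1], [0.4, -0.9, 0, 0.0239, 1], [0.4, -0.9, 0, 0.0239, 1], [0, 0, 0, 0, 1]]}'
```

```text
clock: 2.0
position: [0.0971, 0.3731, 0.2929]
ee_rot: [-2.095, -2.338, -0.0]
force: [1.6, -0.3, 1.1]
width: 0.999
gripper_force: 0.0
```

Converted, -0.045 m is -0.9, -0.035 m is -0.7, 0.07 rad / 6.2832 = 0.0111.

```bash
python3 -m creep '{"deltas": [[0, 0.9, 0, 0.0111, 1], [-0.2, 0.9, 0, 0, 1], [-0.5, 0.8, 0, 0, 1], [-0.7, 0.7, 0, 0, 1], [-0.7, 0.7, 0, 0, 1], [-0.7, 0.7, 0, 0, 1], [-0.7, 0.7, 0, 0, 1], [-0.7, 0.7, 0, 0, 1], [-0.8, 0.6, 0.2, 0, 1], [-0.9, 0.4, 0.4, 0, 1]]}' && python3 -m creep '{"deltas": [[-0.9, 0, 0.4, 0, 1], [-0.7, 0, 0, 0, 1], [0, 0, 0, 0, 1], [0, 0, 0, 0, 1]]}'
python3 - <<'E'
from h import *
p=shot('wrist'); cv2.imwrite('pics/w1.png',cv2.resize(p['image'],None,fx=1.5,fy=1.5)); np.save('w1T.npy',p['T'])
s=readout.observe();print(s['position'],s['ee_rot'])
for n in ['fixture','clip_left','clip_right','blank']: print(n,find(p,n,3))
E
```

```text
clock: 3.0
position: [0.4685, 0.0966, 0.2645]
ee_rot: [2.174, 2.265, 0.005]
force: [0.7, 0.9, 0.4]
width: 1.005
gripper_force: 0.0
clock: 3.4
position: [0.4689, 0.0173, 0.2437]
ee_rot: [-2.179, -2.263, 0.0]
force: [0.2, 1.5, 0.4]
width: 0.997
gripper_force: 0.0
[0.46888419 0.01847846 0.24374677] [-2.17631553e+00 -2.26523896e+00 -2.41345103e-04]
fixture [(0.68, [0.4986, 0.0364, 0.0256])]
clip_left [(0.81, [0.4846, 0.0366, 0.0353])]
clip_right [(0.89, [0.5238, 0.0445, 0.0342])]
blank []
```

View pics/w1.png

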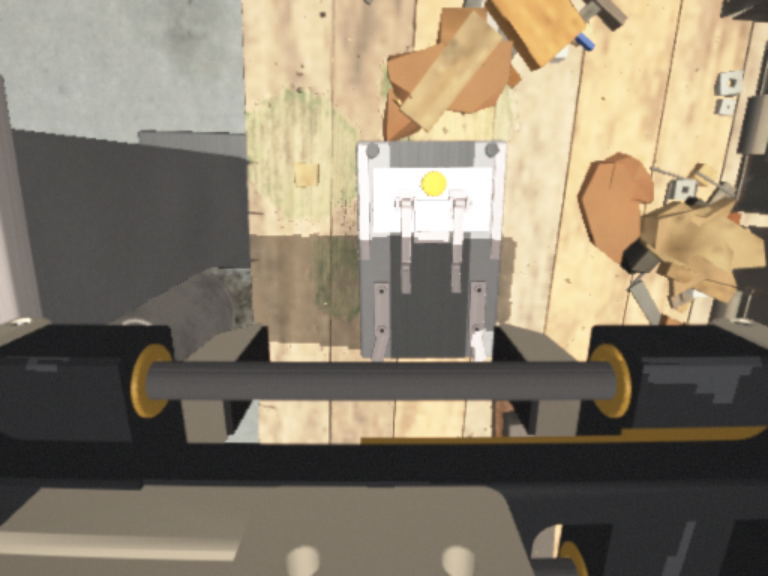

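The fixture is seen from above: guides at cols 375–388 and 470–486, mouth edge at row ~358, clips at cols 406 and 457, and the stop below the brass screw at row ~237. I'll zoom in for accuracy.

Run:
```python
import cv2
i=cv2.imread('pics/w1.png'); i=cv2.resize(i,(512,384),interpolation=cv2.INTER_AREA)
from h import *
p=shot('wrist'); i=p['image']
cv2.imwrite('pics/w1c.png',cv2.resize(i[90:245,225:350],None,fx=4*.96,fy=4*.96,interpolation=cv2.INTER_CUBIC))
```

```text
(no output)
```

View pics/w1c.png

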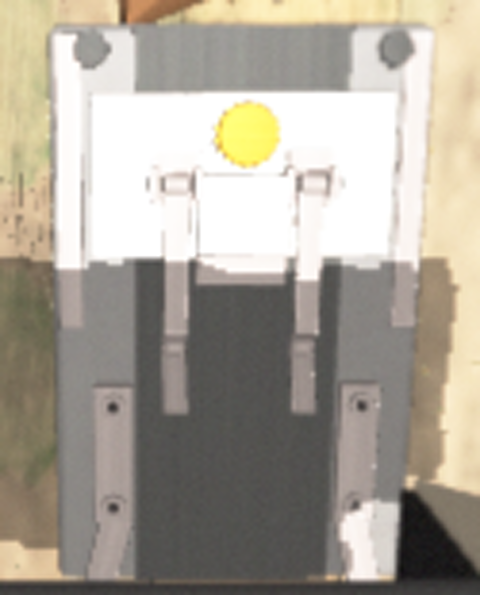

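Run:
```python
from h import *
p=shot('wrist')
c=lambda a:[(x/3.84+225-.37,y/3.84+90-.37) for x,y in a]
def show(n,a,z): print(n,(1000*pix2w(p,c(a),z)[:,:2]).round(1).tolist())
show('screws L,R',[(112,407),(112,508),(361,405),(354,506)],.029)
show('guide inner far',[(134,385),(341,383)],.029)
show('guide inner mid',[(134,495),(334,495)],.029)
show('mouth corners bed',[(134,580),(326,580)],.024)
show('toe tips',[(174,413),(302,413)],.036)
show('noses',[(174,340),(303,338)],.031)
show('stop bottom',[(197,283),(285,283)],.024)
show('stop bottom z30',[(197,283),(285,283)],.030)
show('far corners base',[(50,28),(432,28)],.024)
show('base side L',[(57,300),(62,560)],.024);show('base side R',[(415,300),(399,560)],.024)
```

```text
screws L,R [[469.0, -0.4], [470.3, -33.0], [544.1, 3.3], [545.3, -29.3]]
guide inner far [[475.3, 6.7], [537.4, 9.9]]
guide inner mid [[476.9, -28.4], [538.7, -25.9]]
mouth corners bed [[478.5, -59.3], [540.1, -56.8]]
toe tips [[487.3, 0.5], [525.1, 2.0]]
noses [[486.4, 21.4], [524.4, 23.6]]
stop bottom [[492.7, 37.5], [518.9, 38.6]]
stop bottom z30 [[492.2, 38.5], [517.9, 39.5]]
far corners base [[447.1, 108.1], [554.5, 112.7]]
base side L [[451.3, 30.7], [455.2, -53.3]]
base side R [[558.3, 35.1], [562.9, -49.0]]
```

Converted, -0.045 m is -0.9, -0.03 m is -0.6, 0.15 rad / 6.2832 = 0.0239.

```bash
python3 -m creep '{"deltas": [[-0.6, 0.08, 0, 0, 1], [-0.9, 0.08, 0.12, 0, 1], [-0.9, 0.08, 0.12, 0, 1], [-0.9, 0.08, 0.12, 0, 1], [-0.9, 0.08, 0.12, 0, 1], [-0.9, 0.08, 0.12, 0, 1], [-0.9, 0.08, 0.12, 0, 1], [-0.9, 0.08, 0.12, 0, 1], [-0.5, 0, 0, 0.0239, 1], [0, 0, 0, 0.0239, 1]]}' && python3 -m creep '{"deltas": [[0, 0, 0, 0, 1], [0, 0, 0, 0, 1]]}'
python3 - <<'E'
from h import *
p=shot('wrist'); i=p['image']; cv2.imwrite('pics/w2.png',cv2.resize(i,None,fx=1.5,fy=1.5))
s=readout.observe();print(s['position'],s['ee_rot'])
print(find(p,'blank'),find(p,'slot',4))
E
```

```text
clock: 4.75
position: [0.5142, -0.3547, 0.2016]
ee_rot: [2.499, 1.9, -0.004]
force: [-0.3, 0.3, -0.9]
width: 1.001
gripper_force: 0.0
clock: 4.95
position: [0.5157, -0.349, 0.2012]
ee_rot: [-2.485, -1.921, 0.001]
force: [-0.4, -0.4, 0.3]
width: 1.0
gripper_force: 0.0
[ 0.51572527 -0.34887709  0.20140234] [-2.48456757e+00 -1.92110171e+00  2.18805446e-04]
[(0.92, [0.5203, -0.3247, 0.0283])] [(0.9, [0.5256, -0.3256, 0.0284])]
```

View pics/w2.png

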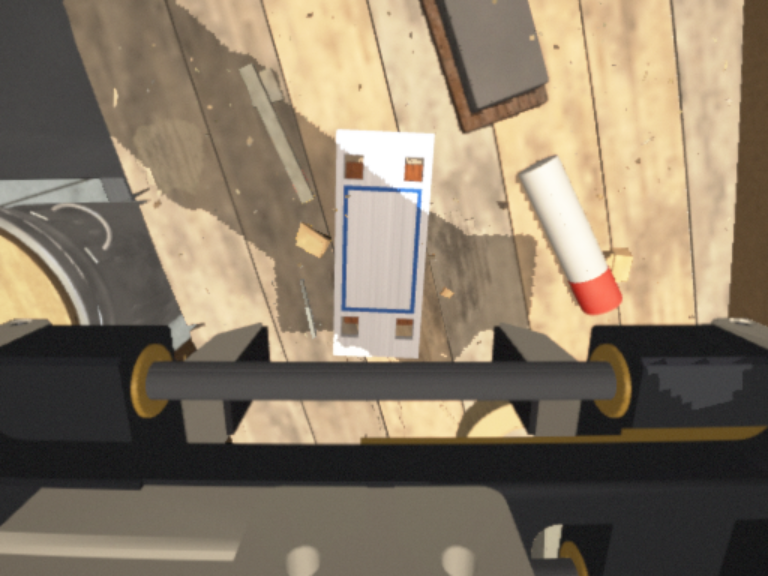

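The plate's corners are at (336,130), (434,133), (418,358) and (333,356), and its rear end is fully visible. The glue stick is at (570,230), to the right.

Run:
```python
from h import *
p=shot('wrist')
X=pix2w(p,np.array([(336,130),(434,133),(418,358),(333,356)])/1.5-.17,.024)
B=pix2w(p,np.array([(345.5,188),(419,190),(414,311),(344,308)])/1.5-.17,.024)
for Q in (X,B):
    u=(Q[0]+Q[1]-Q[2]-Q[3])/2; c=Q.mean(0); print(Q[:,:2].round(4).tolist(),'c',c.round(4),'len',np.linalg.norm(u),'w',np.linalg.norm(Q[1]-Q[0]),np.linalg.norm(Q[2]-Q[3]),'yaw',np.degrees(np.arctan2(u[1],u[0])))
s=readout.observe(); M=R.from_rotvec(s['ee_rot']).as_matrix()
print('toolx yaw',np.degrees(np.arctan2(M[1,0],M[0,0])))
u/=np.linalg.norm(u); g=X.mean(0)-.062*u; g[2]=.071
print(g,'tool shift',M.T@(g-s['position']))
print(np.round(1000*pix2w(p,np.array([(522,165),(560,155),(622,295)])/1.5,.014)))
```

```text
[[0.5126, -0.2492], [0.5707, -0.2662], [0.5261, -0.4105], [0.4682, -0.3937]] c [ 0.5194 -0.3299  0.024 ] len 0.15108228587650982 w 0.06058180958983464 0.06027255015353337 yaw 72.88936324842452
[[0.5087, -0.2844], [0.5537, -0.2975], [0.5316, -0.3756], [0.4856, -0.3613]] c [ 0.5199 -0.3297  0.024 ] len 0.08075733481768078 w 0.0468780211728521 0.048089534816031225 yaw 73.7761565503487
toolx yaw 75.28127539792678
[ 0.50207267 -0.38941631  0.071     ] tool shift [-0.04236674 -0.00286447  0.13070259]
[[ 624. -300.   14.]
 [ 649. -300.   14.]
 [ 678. -405.   14.]]
```

Converted, 0.03 m is 0.6, 0.025 m is 0.5, 0.036 rad / 6.2832 = 0.0057.

```bash
python3 -m creep '{"deltas": [[-0.428, -0.03, 0.4, 0.0057, 1], [-0.42, -0.03, 0.6, 0, 1], [0, 0, 0.6, 0, 1], [0, 0, 0.5, 0, 1], [0, 0, 0.3, 0, 1], [0, 0, 0.21, 0, 1], [0, 0, 0, 0, 1], [0, 0, 0, 0, 0.6], [0, 0, 0, 0, 0.6], [0, 0, 0, 0, 0.6]]}' 30 && python3 -m creep '{"deltas": [[0, 0, 0, 0, 0.6], [0, 0, 0, 0, 0.6], [0, 0, 0, 0, 0.6]]}'
```

```text
clock: 6.15
position: [0.5012, -0.3903, 0.0721]
ee_rot: [2.524, 1.869, 0.0]
force: [-0.0, 0.1, 0.5]
width: 0.788
gripper_force: 0.0
clock: 6.45
position: [0.5009, -0.3902, 0.0715]
ee_rot: [2.525, 1.869, 0.0]
force: [-0.3, 0.2, 4.4]
width: 0.648
gripper_force: 30.0
```

Converted, -0.03 m is -0.6, -0.015 m is -0.3.

```bash
python3 -m creep '{"deltas": [[0, 0, 0, 0, 0.5], [0, 0, 0, 0, 0.5], [0, 0, -0.1, 0, 0.5], [0, 0, -0.3, 0, 0.5], [0, 0, -0.6, 0, 0.5], [0, 0, -0.6, 0, 0.5], [0, 0, 0, 0, 0.5], [0, 0, 0, 0, 0.5]]}' 50
python3 - <<'E'
from h import *
p=shot('wrist'); i=p['image']; cv2.imwrite('pics/w3.png',cv2.resize(i,None,fx=1.5,fy=1.5))
s=readout.observe();print(s['position'],s['ee_rot'],s['ft_torque'],s['force'])
E
```

```text
clock: 7.25
position: [0.5009, -0.3901, 0.1522]
ee_rot: [2.524, 1.869, 0.001]
force: [-0.6, 1.3, -1.3]
width: 0.642
gripper_force: 50.0
[ 0.50058072 -0.38968604  0.15112922] [-2.52443157e+00 -1.86898277e+00  1.92830962e-04] [-0.20214849  0.09881727  0.01886133] [-1.55939521  0.39155949 -1.62771145]
```

View pics/w3.png

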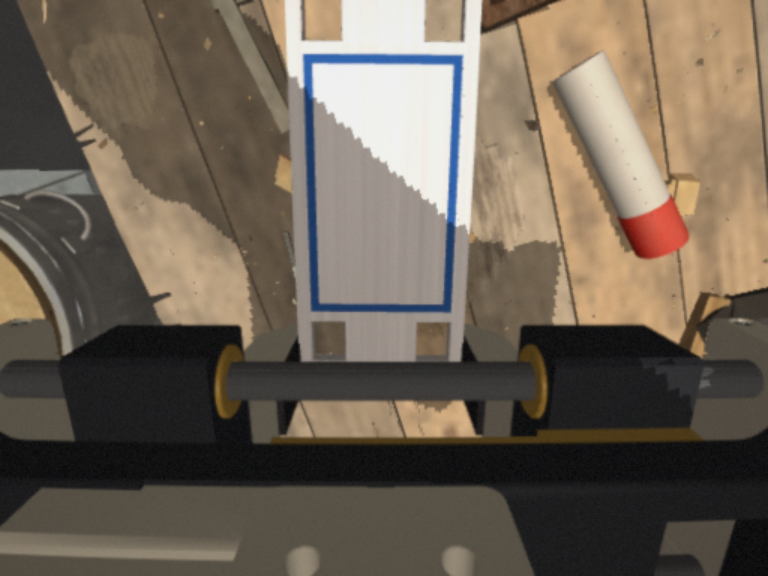

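The plate is held level between the fingers. The front slots' inner edges are at row ~41 and the rear slots' at row ~322. I'll use PnP to get the plate's pose in the tool frame.

Run:
```python
from h import *
p=shot('wrist')
obj=np.array([(46,25,6),(46,13,6),(46,-13,6),(46,-25,6),(-46,25,6),(-46,13,6),(-46,-13,6),(-46,-25,6)],float)/1000
im=np.array([(303,41),(342,41),(425,41),(463,41),(312,322),(346,322),(417,322),(449,322)])/1.5-.17
K=np.array([[p['fx'],0,p['cx']],[0,p['fy'],p['cy']],[0,0,1.]])
ok,rv,tv=cv2.solvePnP(obj,im,K,np.array(p['distortion'],float))
pr=cv2.projectPoints(obj,rv,tv,K,np.array(p['distortion'],float))[0].reshape(-1,2); print((pr-im).round(1).tolist())
C=np.eye(4);C[:3,:3]=cv2.Rodrigues(rv)[0];C[:3,3]=tv.ravel()
W=p['T']@C; P=np.array(p['mount'])@C
print('world',W.round(4).tolist()); print('tool',P.round(4).tolist())
```

```text
[[-0.2, -0.2], [-0.5, -0.2], [-0.0, 0.2], [0.3, 0.6], [0.1, -0.4], [-0.5, -0.3], [0.1, 0.0], [0.8, 0.1]]
world [[0.2984, -0.9544, 0.004, 0.5188], [0.9544, 0.2984, 0.0091, -0.3292], [-0.0099, 0.0011, 1.0, 0.096], [0.0, 0.0, 0.0, 1.0]]
tool [[0.9999, 0.0068, 0.0101, 0.0632], [0.0068, -1.0, 0.0006, -0.0002], [0.0101, -0.0005, -0.9999, 0.0552], [0.0, 0.0, 0.0, 1.0]]
```

Converted, 0.04 m is 0.8, 0.035 m is 0.7, -0.1143 rad / 6.2832 = -0.0182.

```bash
python3 -m creep '{"deltas": [[0, 0, 0, -0.0182, 0.5], [0, 0, 0, -0.0182, 0.5], [0, 0, 0, -0.0182, 0.5], [0.6, 0.12, 0, 0, 0.5], [0.8, 0.12, 0.1, 0, 0.5], [0.8, 0.12, 0.3, 0, 0.5], [0.7, 0.12, 0.3, 0, 0.5], [0.4, 0, 0.2, 0, 0.5], [0, 0, 0, 0, 0.5], [0, 0, 0, 0, 0.5]]}'
python3 - <<'E'
from h import *
s=readout.observe(); M=R.from_rotvec(s['ee_rot']).as_matrix()
print(s['position'],M.round(4).tolist(),s['force'],'yaw',np.degrees(np.arctan2(M[1,0],M[0,0])))
p=shot('scene'); i=p['image']; cv2.imwrite('pics/s1.png',cv2.resize(i,None,fx=1.5,fy=1.5))
p=shot('top'); print(pix2w(p,[(233/2.25+110,288/2.25+60),(357/2.25+110,278/2.25+60)],.0).round(3).tolist())
p=shot('wrist'); cv2.imwrite('pics/w4.png',cv2.resize(p['image'],None,fx=1.5,fy=1.5))
E
```

```text
clock: 8.35
position: [0.5165, -0.2239, 0.1054]
ee_rot: [-2.167, -2.272, 0.002]
force: [-0.0, -1.0, -2.0]
width: 0.643
gripper_force: 50.0
[ 0.51648746 -0.22389727  0.10535354] [[-0.0473, 0.9989, -0.0022], [0.9989, 0.0473, 0.0001], [0.0002, -0.0022, -1.0]] [-0.03000599 -1.0027606  -1.96051972] yaw 92.71377316339127
[[0.577, -0.103, 0.0], [0.595, -0.271, 0.0]]
```

View pics/w4.png

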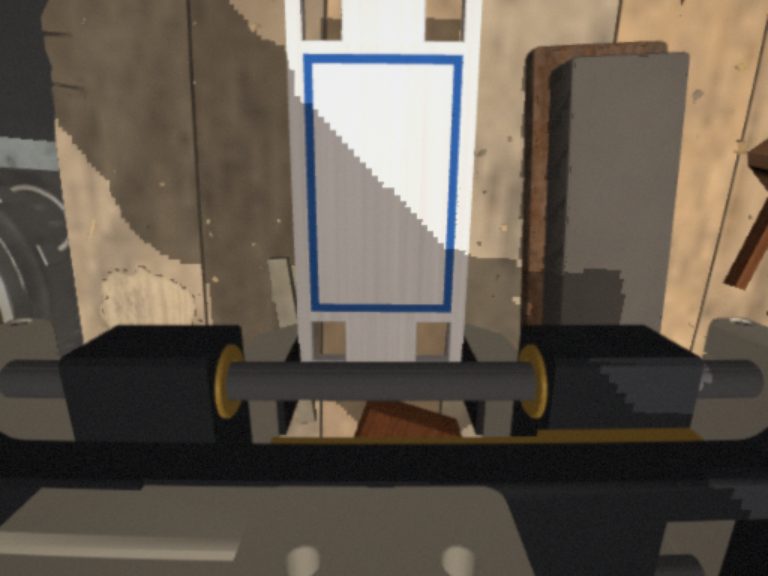

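The view confirms the plate is still held square. The oilstone is to the right (cols 525–690) with about 20 mm of finger clearance. Next I'll descend to about 3 mm above bed height and move into the mouth.

Converted, 0.01 m is 0.2, 0.008 m is 0.16.

```bash
python3 -m creep '{"deltas": [[0, 0, 0.2, 0, 0.5], [0, 0, 0.2, 0, 0.5], [0, 0, 0.1, 0, 0.5], [0, 0, 0, 0, 0.5], [0.2, 0, 0, 0, 0.5], [0.2, 0, 0, 0, 0.5], [0.16, 0, 0, 0, 0.5], [0.12, 0, 0, 0, 0.5], [0, 0, 0, 0, 0.5], [0, 0, 0, 0, 0.5]]}'
python3 - <<'E'
from h import *
p=shot('scene'); i=p['image']
O=np.array([.5067,-.0022,.024]); q=w2pix(p,O)[0]; print(q)
x,y=int(q[0]),int(q[1]); x0=max(0,min(x-80,352)); y0=max(0,min(y-55,264)); cv2.imwrite('pics/s2.png',cv2.resize(i[y0:y0+120,x0:x0+160],None,fx=5,fy=5,interpolation=cv2.INTER_CUBIC))
E
```

```text
clock: 9.5
position: [0.5155, -0.19, 0.0812]
ee_rot: [2.168, 2.273, -0.0]
force: [0.9, 0.1, -1.6]
width: 0.642
gripper_force: 50.0
[185.00920881 174.81449854]
```

View pics/s2.png

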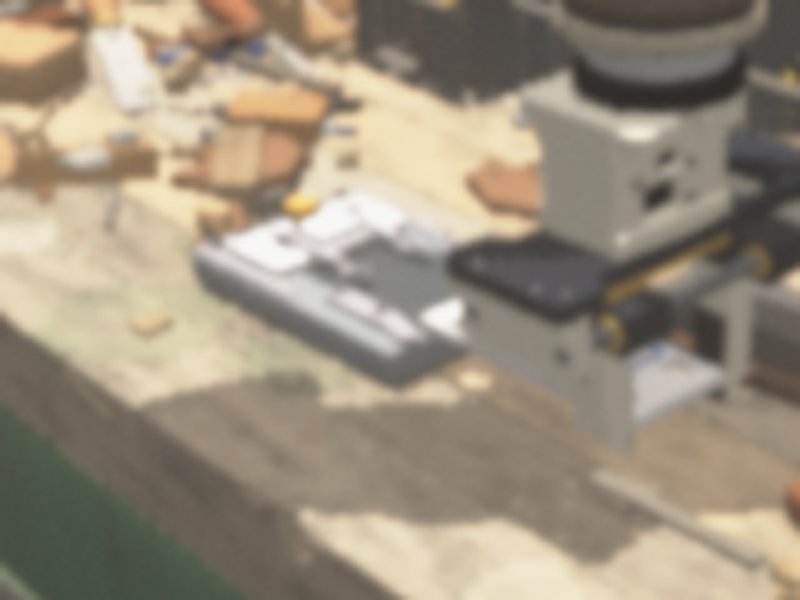

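The plate's end has just crossed the mouth edge, at about (440,315), between the flares. I'll advance a little, then lower it onto the bed while watching the force.

Converted, 0.005 m is 0.1, 0.0005 m is 0.01.

```bash
python3 -m creep '{"deltas": [[0.1, 0, 0, 0, 0.5], [0.1, 0, 0, 0, 0.5], [0, 0, 0.01, 0, 0.5], [0, 0, 0.01, 0, 0.5], [0, 0, 0.01, 0, 0.5], [0, 0, 0.01, 0, 0.5], [0, 0, 0, 0, 0.5], [0, 0, 0, 0, 0.5]]}'; python3 -m creep '{"deltas": [[0, 0, 0.01, 0, 0.5], [0, 0, 0.01, 0, 0.5], [0, 0, 0, 0, 0.5]]}';  python3 -c "
from h import *
s=readout.observe();print(s['force'],s['ft_torque'],s['position'])"
```

```text
clock: 10.35
position: [0.5149, -0.1803, 0.0791]
ee_rot: [-2.169, -2.272, 0.001]
force: [-0.2, 0.6, -1.0]
width: 0.639
gripper_force: 50.0
clock: 10.65
position: [0.5149, -0.1802, 0.078]
ee_rot: [-2.169, -2.272, 0.0]
force: [-0.4, -0.6, -0.9]
width: 0.644
gripper_force: 50.0
[-0.36429342 -0.60109544 -0.90101975] [-0.19400281  0.05408729 -0.00387743] [ 0.51488545 -0.18020008  0.07802834]
```

Converted, 0.0005 m is 0.01.

```bash
python3 -m creep '{"deltas": [[0, 0, 0.01, 0, 0.5], [0, 0, 0, 0, 0.5]]}'; python3 -m creep '{"deltas": [[0, 0, 0.01, 0, 0.5], [0, 0, 0, 0, 0.5]]}';  python3 -c "
from h import *
s=readout.observe();print(s['force'],s['ft_torque'],s['position'])"
```

```text
clock: 10.85
position: [0.5149, -0.1802, 0.0775]
ee_rot: [-2.169, -2.272, 0.0]
force: [-0.3, 0.1, -0.3]
width: 0.645
gripper_force: 50.0
clock: 11.05
position: [0.5149, -0.1802, 0.0771]
ee_rot: [-2.169, -2.272, 0.0]
force: [-0.4, -1.1, -0.9]
width: 0.644
gripper_force: 50.0
[-0.42734501 -1.11770962 -0.93620418] [-0.19299927  0.01108777 -0.01782663] [ 0.51489749 -0.18019102  0.07705343]
```

Converted, 0.0005 m is 0.01.

```bash
for i in 1 2; do python3 -m creep '{"deltas": [[0, 0, 0.01, 0, 0.5], [0, 0, 0, 0, 0.5]]}' >/dev/null;  python3 -c "
from h import *
s=readout.observe();print(s['force'],s['ft_torque'],s['position'])"; done
```

```text
[-0.67067736 -0.14285955 -0.32965624] [-0.18164365  0.00188047 -0.01399943] [ 0.51493336 -0.180205    0.0765383 ]
[ 0.59288681 -0.27287558  0.84970191] [-0.16921544  0.0420201   0.01919196] [ 0.51491041 -0.18020944  0.07605012]
```

Converted, 0.003 m is 0.06.

```bash
python3 -m creep '{"deltas": [[0.06, 0, 0, 0, 0.5], [0.06, 0, 0, 0, 0.5], [0.06, 0, 0, 0, 0.5], [0.06, 0, 0, 0, 0.5]]}' |grep -E "pos|force:"; python3 -m creep '{"deltas": [[0.06, 0, 0, 0, 0.5], [0.06, 0, 0, 0, 0.5], [0, 0, 0, 0, 0.5]]}' |grep -E "pos|force:";  python3 -c "
from h import *
s=readout.observe();print(s['force'],s['ft_torque'],s['position'])"
```

```text
position: [0.5144, -0.1678, 0.0761]
force: [-1.1, -0.7, -0.8]
gripper_force: 50.0
position: [0.5141, -0.1614, 0.076]
force: [0.7, 1.1, 0.8]
gripper_force: 50.0
[0.68995136 1.13515433 0.83655313] [ 0.18206774 -0.02453783  0.01497746] [ 0.51410391 -0.16138283  0.07604932]
```

Converted, 0.003 m is 0.06, -0.0003 m is -0.006.

```bash
python3 -m creep '{"deltas": [[0.06, 0, -0.006, 0, 0.5], [0.06, 0, 0, 0, 0.5], [0.06, 0, 0, 0, 0.5], [0.06, 0, 0, 0, 0.5]]}' |grep -E "pos|force:"; python3 -m creep '{"deltas": [[0.06, 0, 0, 0, 0.5], [0.06, 0, 0, 0, 0.5], [0.06, 0, 0, 0, 0.5], [0, 0, 0, 0, 0.5]]}' |grep -E "pos|force:";  python3 -c "
from h import *
s=readout.observe();print(s['force'],s['ft_torque'],s['position'])"
```

```text
position: [0.5135, -0.15, 0.0764]
force: [1.1, -1.7, -0.2]
gripper_force: 50.0
position: [0.5131, -0.1405, 0.0763]
force: [-0.5, 1.6, 0.7]
gripper_force: 50.0
[-0.51342208  1.60888113  0.67186116] [ 0.20727003 -0.07599054  0.03101002] [ 0.51311524 -0.1404505   0.07633069]
```

Converted, 0.002 m is 0.04.

```bash
for k in 1 2; do python3 -m creep '{"deltas": [[0.04, 0, 0, 0, 0.5], [0.04, 0, 0, 0, 0.5], [0.04, 0, 0, 0, 0.5]]}' |grep -E "pos|force:";done; python3 -m creep '{"deltas": [[0.04, 0, 0, 0, 0.5], [0.02, 0, 0, 0, 0.5]]}' |grep -E "pos|force:";  python3 -c "
from h import *
s=readout.observe();print(s['force'],s['ft_torque'],s['position'])"
```

```text
position: [0.5128, -0.1353, 0.0764]
force: [0.3, -2.1, 1.2]
gripper_force: 50.0
position: [0.5126, -0.1291, 0.0764]
force: [-0.0, -1.8, 0.8]
gripper_force: 50.0
position: [0.5125, -0.1268, 0.0766]
force: [-0.1, -4.8, 2.1]
gripper_force: 50.0
[-0.0599866  -4.76411481  2.09356942] [-1.12771349  0.05443662  0.06699382] [ 0.51249559 -0.12676438  0.07655535]
```

Converted, 0.0015 m is 0.03.

```bash
for k in 1 2 3; do python3 -m creep '{"deltas": [[0.03, 0, 0, 0, 0.5], [0.03, 0, 0, 0, 0.5]]}' |grep -E "pos|force:";done;  python3 -c "
from h import *
s=readout.observe();print(s['force'],s['ft_torque'],s['position'])"
```

```text
position: [0.5125, -0.125, 0.0768]
force: [-0.7, -8.4, 3.1]
gripper_force: 50.0
position: [0.5126, -0.1226, 0.077]
force: [-0.3, -9.7, 4.5]
gripper_force: 50.0
position: [0.5126, -0.1201, 0.0771]
force: [0.4, -10.9, 5.5]
gripper_force: 50.0
[  0.44334627 -10.85304948   5.5428432 ] [-2.59342735  0.17840517  0.07769053] [ 0.51262971 -0.12010949  0.0771113 ]
```

Converted, 0.0015 m is 0.03, 0.001 m is 0.02.

```bash
python3 -m creep '{"deltas": [[0.02, 0, -0.01, 0, 0.5], [0.03, 0, 0, 0, 0.5]]}' |grep -E "pos|force:";for k in 1 2; do python3 -m creep '{"deltas": [[0.03, 0, 0, 0, 0.5], [0.03, 0, 0, 0, 0.5]]}' |grep -E "pos|force:";done;  python3 -c "
from h import *
s=readout.observe();print(s['force'],s['ft_torque'],s['position'],s['ee_rot'])"
```

```text
position: [0.5124, -0.1171, 0.0775]
force: [0.7, -7.7, 5.8]
gripper_force: 50.0
position: [0.5124, -0.1137, 0.0775]
force: [0.7, -8.7, 4.4]
gripper_force: 50.0
position: [0.5122, -0.1107, 0.0775]
force: [-0.4, -8.7, 5.4]
gripper_force: 50.0
[-0.39699543 -8.65593427  5.39540402] [-1.77079103  0.07890323  0.11591252] [ 0.51218675 -0.110676    0.07747716] [ 2.16887453e+00  2.26881769e+00 -1.08230249e-03]
```

Converted, 0.001 m is 0.02.

```bash
for k in 1 2 3; do python3 -m creep '{"deltas": [[0.02, 0, 0, 0, 0.5], [0.02, 0, 0, 0, 0.5]]}' |grep -E "pos|force:";done;  python3 -c "
from h import *
s=readout.observe();print(s['force'],s['ft_torque'],s['position'])"
```

```text
position: [0.5121, -0.1086, 0.0775]
force: [0.7, -7.6, 5.0]
gripper_force: 50.0
position: [0.512, -0.1067, 0.0775]
force: [0.1, -7.4, 6.3]
gripper_force: 50.0
position: [0.5119, -0.1047, 0.0775]
force: [-0.2, -6.9, 6.4]
gripper_force: 50.0
[-0.1883589  -6.90376604  6.38031382] [-1.61527415  0.11309088  0.02169969] [ 0.51192604 -0.10467049  0.07749978]
```

Converted, 0.0005 m is 0.01, 0.0003 m is 0.006.

```bash
for k in 1 2 3 4 5; do python3 -m creep '{"deltas": [[0.01, 0, 0, 0, 0.5], [0.006, 0, 0, 0, 0.5]]}' |grep -E "pos|force:";done;  python3 -c "
from h import *
s=readout.observe();print(s['force'],s['ft_torque'],s['position'])"
```

```text
position: [0.5119, -0.1034, 0.0775]
force: [0.2, -5.6, 6.6]
gripper_force: 50.0
position: [0.5118, -0.1018, 0.0773]
force: [0.0, -3.1, 3.8]
gripper_force: 50.0
position: [0.5114, -0.1003, 0.077]
force: [0.7, -2.2, 3.1]
gripper_force: 50.0
position: [0.5112, -0.0996, 0.0769]
force: [0.5, -3.5, 2.4]
gripper_force: 50.0
position: [0.5112, -0.0994, 0.0769]
force: [1.6, -6.4, 1.9]
gripper_force: 50.0
[ 1.55958084 -6.35916045  1.87072161] [-1.30143857 -0.13298161 -0.02439561] [ 0.51116555 -0.09944247  0.07693007]
```

Converted, -0.0005 m is -0.01.

```bash
python3 -m creep '{"deltas": [[-0.01, 0, 0, 0, 0.5], [0, 0, 0, 0, 0.5]]}' |grep -E "pos|force:"
python3 - <<'E'
from h import *
p=shot('wrist'); a=cv2.resize(p['image'][0:120,170:340],None,fx=4,fy=4,interpolation=cv2.INTER_CUBIC)
q=shot('scene'); x,y=w2pix(q,[.505,.03,.03])[0].astype(int); print(x,y); np.save('sc.npy',q['image'])
b=cv2.resize(q['image'][y-20:y+20,x-35:x+50],None,fx=8,fy=8,interpolation=cv2.INTER_CUBIC)
b=cv2.resize(b,(680,int(b.shape[0]*680/b.shape[1])))
cv2.imwrite('pics/w5.png',cv2.resize(np.vstack([a[:280],b]),None,fx=1,fy=1)); print(np.vstack([a[:280],b]).shape)
for n in ['clip_left','clip_right','slot']: print(n,find(p,n,4))
E
```

```text
position: [0.5112, -0.0995, 0.0769]
force: [1.3, -4.4, 1.7]
gripper_force: 50.0
176 169
(600, 680, 3)
clip_left [(0.66, [0.4836, 0.0107, 0.0316]), (0.56, [0.5283, 0.0146, 0.0327])]
clip_right [(0.68, [0.5233, 0.0144, 0.0338])]
slot [(0.67, [0.5134, -0.0325, 0.031])]
```

View pics/w5.png

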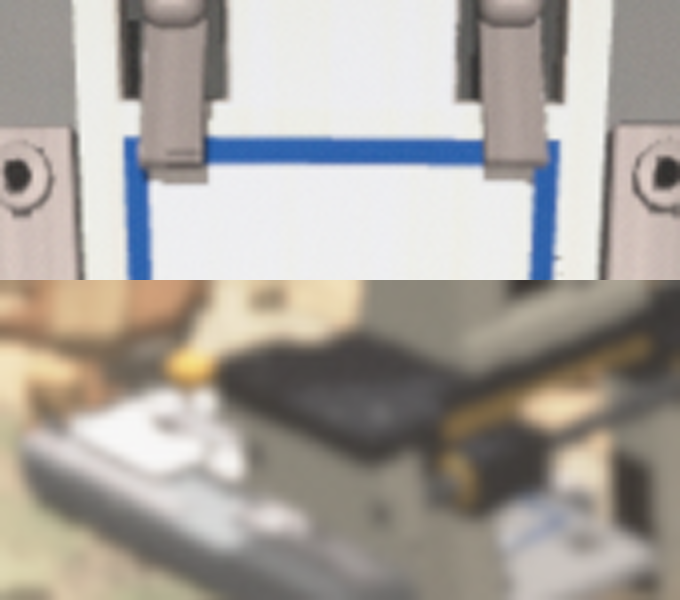

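Both noses sit inside the leading slots, at (175,10) and (510,10), and both toes lie over the blue border at the same height. The push force fell from 7 to 2 N before the stop touched. I'll release now.

Converted, -0.0005 m is -0.01.

```bash
python3 -m creep '{"deltas": [[-0.01, 0, 0, 0, 0.5], [0, 0, 0, 0, 0.5], [0, 0, 0, 0, 0.75], [0, 0, 0, 0, 0.75], [0, 0, 0, 0, 0.75], [0, 0, 0, 0, 0.75], [0, 0, 0, 0, 0.75]]}'; python3 -m creep '{"deltas": [[0, 0, -0.1, 0, 0.75], [0, 0, -0.3, 0, 0.75], [0, 0, -0.6, 0, 0.75], [0, 0, -0.8, 0, 0.75], [0, 0, -0.8, 0, 0.75], [-0.4, 0, -0.4, 0, 0.75], [-0.4, 0, 0, 0, 0.75], [0, 0, 0, 0, 0.75], [0, 0, 0, 0, 0.75]]}'
python3 - <<'E'
from h import *
p=shot('wrist'); a=p['image'][50:240,200:370]; cv2.imwrite('pics/w6.png',cv2.resize(a,None,fx=3.15,fy=3.15,interpolation=cv2.INTER_CUBIC))
s=readout.observe();print(s['position'],s['force'])
for n in ['blank','clip_left','clip_right']: print(n,find(p,n,3))
E
```

```text
clock: 17.7
position: [0.511, -0.0995, 0.0767]
ee_rot: [-2.168, -2.272, 0.001]
force: [-0.1, -0.4, 0.5]
width: 0.748
gripper_force: 0.0
clock: 18.6
position: [0.5127, -0.1397, 0.2269]
ee_rot: [-2.17, -2.271, 0.0]
force: [0.2, 0.7, 0.2]
width: 0.748
gripper_force: 0.0
[ 0.51276435 -0.13903476  0.22659969] [0.5276173  0.44726389 0.47022217]
blank [(0.69, [0.5089, -0.0334, 0.0353])]
clip_left [(0.75, [0.4861, 0.0214, 0.0323])]
clip_right [(0.49, [0.5262, 0.0258, 0.0329])]
```

View pics/w6.png

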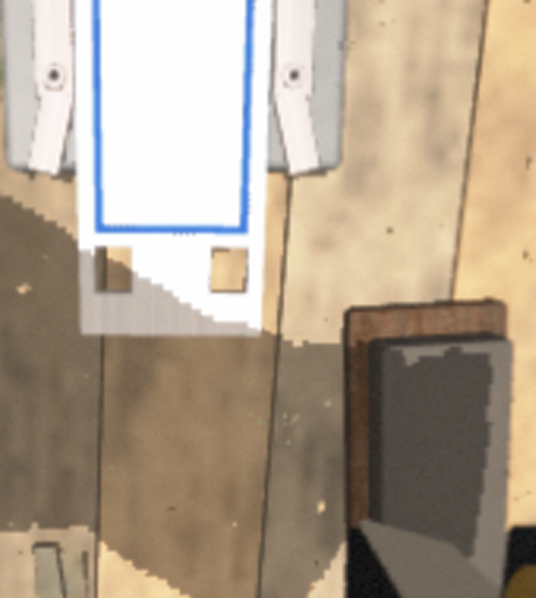

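The plate lies straight between the guides with its rear end sticking out over the mouth (rear edge at row ~333), and the oilstone hasn't moved. Handing in.

```bash
python3 -c "
from cell import workorder
print(workorder.sign_off())"
```

```text
the job is handed in; nothing more can be done
None
```

The rating plate is in the fixture and the job is handed in: the last pictures and the drop in push force show both clips snapped into its leading slots, push force peaked at about 11 N, and the arm is clear; I have no verdict from the hand-in.

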